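Clear the weighing bench: jars to their spill trays, sample tube into its stand

TASK

Tidy up after weighing: stand each reagent jar upright, flat inside the spill tray of the same colour as its cap, and slide the orange-capped sample tube upright into the bore of the orange stand until it is fully home, with its black mark level with the top of the stand. Lower everything into place rather than dropping it, and leave the glass beaker where it is.

Things in the scene. Friction and masses are not known exactly. Their poses are not given: they have to be found in the camera images.
- red_jar: White plastic jar, 85 mm tall: round body 50 mm in diameter from the foot up to 60 mm, with a white paper label band and a thin red stripe, then a round red screw cap 46 mm in diameter up to the top. Stands upright, 110 to 220 g. Origin: centre of its underside; z up along the jar.
- blue_jar: White plastic jar, 85 mm tall: round body 50 mm in diameter from the foot up to 60 mm, with a white paper label band and a thin blue stripe, then a round blue screw cap 46 mm in diameter up to the top. Stands upright, 110 to 220 g. Origin: centre of its underside; z up along the jar.
- yellow_jar: Brown (amber) jar, 85 mm tall: round body 50 mm in diameter from the foot up to 60 mm, with a white paper label band and a thin yellow stripe, then a round yellow screw cap 46 mm in diameter up to the top. Stands upright, 110 to 220 g. Origin: centre of its underside; z up along the jar.
- tube: Capped sample tube with a flat foot, standing upright: pale grey-blue round body 28 mm in diameter up to 88 mm, then an orange cap 32 mm in diameter up to 100 mm; a thin black ring 35 mm above the foot marks the insertion depth; the lowest part looks green. 50 to 100 g. Origin: centre of its underside; z up along the tube.
- red_tray: Round red spill tray fixed to the bench for the red-capped jar: outer diameter 86 mm, inner diameter 76 mm, floor 4 mm above the bench, rim 10 mm above the bench. Origin: centre of its underside, on the bench; z up.
- blue_tray: Round blue spill tray fixed to the bench for the blue-capped jar: outer diameter 86 mm, inner diameter 76 mm, floor 4 mm above the bench, rim 10 mm above the bench. Origin: centre of its underside, on the bench; z up.
- yellow_tray: Round yellow spill tray fixed to the bench for the yellow-capped jar: outer diameter 86 mm, inner diameter 76 mm, floor 4 mm above the bench, rim 10 mm above the bench. Origin: centre of its underside, on the bench; z up.
- tube_stand: Orange block fixed to the bench, 76 x 76 mm, 45 mm tall, turned by any angle, with one upright round blind bore in the middle of its top: 38 mm in diameter with a 3 mm chamfer at the mouth, 35 mm deep, so the bore's floor is 10 mm above the bench. Origin: centre of its underside, on the bench, on the bore's axis; z up.
- beaker: Small empty loose glass beaker, 56 mm in diameter, 60 mm tall, in the middle of the work area; to be left alone. Origin: centre of its underside.
There are look-alikes about, which are no part of the job. What is shaped like the blue_jar but green or purple is not meant.

How it is judged:
By the outcome, as a careful person would: the job done as asked, in the order asked, and still so for the second after the job is handed in, with the robot touching nothing.
It also fails if it takes over 134 s, if anything falls off the work surface, if the arm or the gripper's body presses on something with over 40 N, if the wrist force passes 120 N, or if a joint passes its speed limit or range.

ROBOT

A 7-joint arm with a two-finger parallel gripper is mounted at the origin on the work surface. World frame = base frame: x ahead of the robot, y to its left, z up, the work surface at z = 0. Lengths are in m, angles in rad, forces in N, time in s.
With the tool pointing down it reaches from about 0.4 to 0.85 m from the base axis. Payload 10.4 kg.
Tool frame: the origin (TCP) lies midway between the tips of the shut fingers; the grasp point (between the pads) lies 19 mm behind it; z points along the fingers, y is the line along which they close (so a half turn about z gives the same grasp; the last joint's range is limited). The gripper opens to 85 mm and grips with 20 to 120 N. Pads are 22 mm wide; open, the fingers measure 114 mm over their backs; the gripper's body (76 mm by 85 mm) begins 54 mm behind the grasp point. The pads swing forward as they close: fully open they stand 13 mm farther back than shut.
Start: joints at [1.228, 0.332, -0.065, 1.46, 0.022, 1.35, -0.088], TCP at [0.197, -0.593, 0.231] pointing down, gripper open.
Joint ranges: [-2.6, 2.6], [-0.5, 2.12], [-1.47, 1.34], [0.16, 2.42], [-1.27, 4.41], [0.06, 2.06], [-2.6, 2.6]. Speed limits (rad/s): [2.22, 2.22, 2.79, 2.79, 3.14, 3.14, 3.14].

INTERFACE

Orientations are given as a unit quaternion [x, y, z, w].
In Python, from workcell import get_obs, camera, camera_params, hand_in gives the robot as it stands.
- The arm moves only by the tool carry_out, never from a script. Its argument "commands" is a list that holds one entry, the list of rows, each a list of 6 numbers: the shift along the tool's x, y, z in units of 40 mm (1.0 is 40 mm), then the turn, a rotation vector about the tool's x, y, z in units of 6 degrees (1.0 is 6 degrees). In form: [[[x, y, z, ax, ay, az], ...]]. A call has 1 to 20 rows; each row shifts and turns the commanded pose from where the row before left it, along the tool's axes as they then stand; what a row does not reach is not made up. A row lasts 1/12 s, in which the tool goes at most 41.7 mm and 7.16 degrees, less where a joint would pass 70% of its speed; a pose out of reach is approached as far as the arm can. A call is refused whole if a number of a shift passes 1 or a number of a turn 1, either way. A call with a gripper value outside its range is refused whole. "hand" is the closure, from -1 (fully open) to 1 (shut), set as the call begins (left out, the last holds). The fingers move at their own pace and stop on an object; "force" is the grip in N (left out, the last holds). Time passes only in rows, so rows that do not move let the fingers close. It gives the time, the measured TCP pose, the force, the opening and the grip force at its end, in the units of the state.
- get_obs(): the state, without advancing time (a new reading comes with each control period).
- camera(name): name is "scene" or "top"; returns the picture (400x640x3 uint8, red, green, blue); there is no depth.
- camera_params(name): a dict with "mtx" (3x3 intrinsics, pixels), "R" (3x3) and "t" (3): a world point X has camera coordinates R X + t. Camera axes: x right, y down, z forward; pixel columns grow to the right and rows downward; lengths in m; the calibration is good to about 2 mm. A picture is of the moment at which its call begins. camera_params takes no time and is no camera call.
- hand_in(): hands the job in; it is judged then, once.
The state is a dict: "clock": time; "joint_pos": joint angles; "joint_velocities": joint speeds; "tau": joint torques, N m; "position": TCP position; "ee_rot": TCP orientation; "ft_force": force on the tool from outside, world axes, zero at the start; "torque": the same for the moment, N m; "grip_width": opening from 0.0 (shut) to 1.0 (fully open); "grasp_force": force on a finger pad.
Only numpy, scipy, OpenCV 4.12 (cv2) and the standard library are available. Lean on these libraries where they do the work, as an engineer would, in place of code of your own. Each camera call takes 0.05 s, during which the arm holds its last target. There are 200 camera calls.

## Working session

There is one attempt and no reset: what is moved stays moved. The work goes in short steps, Python scripts to look and compute and a tool call to move; the robot and the scene stay as the last step left them, time stands still between calls to the robot, and variables do not carry over. Pictures are saved under pics/ and viewed, at most 14 in all, crops included, and the job is handed in when it is done.

Besides the shell and the picture viewer there is one more tool, called after "Emit:" as name(argument=value, ...), one argument or row to a line, values as JSON. carry_out: Moves the arm, as the interface text tells. Its arguments: {"type":"object","properties":{"commands":{"type":"array"},"hand":{"type":"number"},"force":{"type":"number"}},"required":["commands"]}

```bash
mkdir -p pics; python3 - <<'E'
from workcell import *
import cv2,numpy as np
np.set_printoptions(precision=4,suppress=True)
for n in("scene","top"):
    im=camera(n);cv2.imwrite(f"pics/{n}0.png",im[...,::-1]);p=camera_params(n)
    print(n,p, -np.array(p["R"]).T@np.array(p["t"]))
print(get_obs())
E
```

```text
scene {'mtx': array([[388.2804,   0.    , 315.4797],
       [  0.    , 388.2804, 197.926 ],
       [  0.    ,   0.    ,   1.    ]]), 'R': array([[-0.6088,  0.7932,  0.0108],
       [ 0.6428,  0.5012, -0.5793],
       [-0.4649, -0.3458, -0.815 ]]), 't': array([ 0.3195, -0.2982,  1.3155])} [0.9978 0.3509 0.896 ]
top {'mtx': array([[383.9671,   0.    , 319.2494],
       [  0.    , 383.9671, 200.0865],
       [  0.    ,   0.    ,   1.    ]]), 'R': array([[ 0.0007, -1.    ,  0.0069],
       [-0.9927, -0.0016, -0.1206],
       [ 0.1206, -0.0067, -0.9927]]), 't': array([0.0007, 0.4987, 0.8547])} [0.392  0.0072 0.9086]
{'clock': 0.1, 'joint_pos': array([ 1.2284,  0.3328, -0.0647,  1.4608,  0.0216,  1.3499, -0.0885]), 'joint_velocities': array([-0.0004, -0.0015, -0.    , -0.001 , -0.0014,  0.0015,  0.0006]), 'tau': array([ -0.0003, -62.6748,   0.0478, -39.2431,   0.0162,   0.0069,
         0.0001]), 'position': array([ 0.1964, -0.593 ,  0.2306]), 'ee_rot': array([ 0.9872,  0.1592, -0.0001, -0.0006]), 'ft_force': array([-0.471 , -0.3002, -0.0648]), 'torque': array([-0.0392,  0.0392, -0.0179]), 'grasp_force': 0.0, 'grip_width': 1.0023783117933125}
```

View pics/scene0.png

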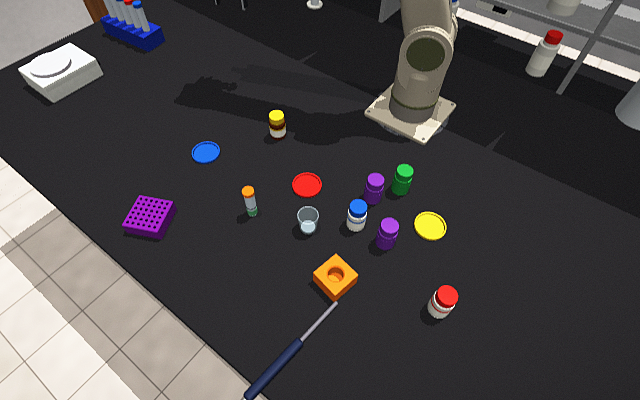

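View pics/top0.png

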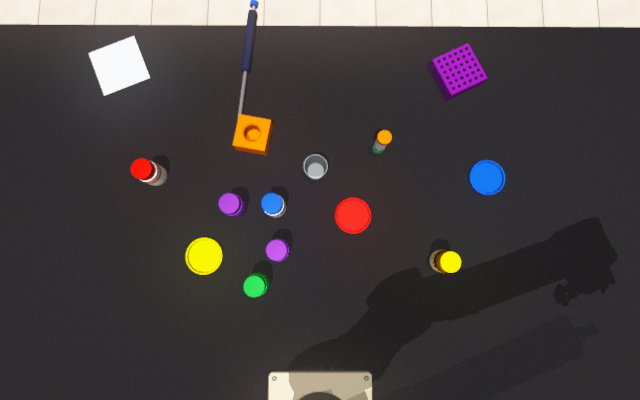

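The scene view shows red jar (443,302), blue jar (357,215), yellow jar (277,124), tube (249,200), stand (335,277), and the red, blue and yellow trays at (307,184), (206,152) and (430,226). The top view shows the same: red jar (142,169), blue jar (272,203), yellow jar (450,262), tube (384,137), stand bore (253,134). The purple and green jars are decoys, and the beaker is at (315,167). Next I measure by colour from both views.

```bash
cat > h.py <<'E'
from workcell import *
import cv2,numpy as np
np.set_printoptions(precision=4,suppress=True)
P={n:camera_params(n) for n in("scene","top")}
HSV={"red":[(0,4),(176,180)],"orange":[(8,20)],"yellow":[(25,34)],"blue":[(100,118)],"purple":[(135,155)]}
def mask(im,c,s=150,v=90):
    h=cv2.cvtColor(im,cv2.COLOR_RGB2HSV);m=0
    for a,b in HSV[c]: m=m|cv2.inRange(h,(a,s,v),(b,255,255))
    return m
def blobs(im,c,amin=60):
    n,_,st,ce=cv2.connectedComponentsWithStats(mask(im,c))
    return [(ce[i],st[i]) for i in range(1,n) if st[i][4]>=amin]
def ray(n,uv):
    p=P[n];R=np.array(p["R"]);d=R.T@np.linalg.inv(p["mtx"])@np.r_[uv,1]
    return -R.T@np.array(p["t"]),d/np.linalg.norm(d)
def plane(n,uv,z):
    o,d=ray(n,uv);return o+d*(z-o[2])/d[2]
def tri(us,ut):
    A=[];b=[]
    for n,u in(("scene",us),("top",ut)):
        o,d=ray(n,u);M=np.eye(3)-np.outer(d,d);A.append(M);b.append(M@o)
    x=np.linalg.solve(sum(A),sum(b));return x,np.linalg.norm(A[0]@x-b[0])+np.linalg.norm(A[1]@x-b[1])
E
python3 - <<'E'
from h import *
S,T=camera("scene"),camera("top")
for c in HSV:
    s=blobs(S,c);t=blobs(T,c)
    print(c,"top",[(b[0].round(1),b[1][:].tolist()) for b in t])
    for b in s:
        print("  scene",b[0].round(1),b[1].tolist())
        for q in t:
            x,e=tri(b[0],q[0])
            if e<.025 and -.02<x[2]<.13: print("     ->",q[0].round(1),x,"res",round(e,4))
E
```

```text
red top [(array([141.9, 168.7]), [130, 158, 25, 22, 421]), (array([352.5, 215.1]), [334, 197, 38, 37, 1101])]
  scene [553.9  36.8] [546, 30, 17, 15, 192]
  scene [306.6 184.5] [292, 172, 30, 26, 614]
     -> [352.5 215.1] [ 0.4662 -0.0777  0.0027] res 0.0002
  scene [446.8 295.9] [436, 285, 23, 23, 404]
     -> [141.9 168.7] [0.5621 0.3925 0.075 ] res 0.0008
orange top [(array([252.2, 133.8]), [232, 114, 41, 42, 1276]), (array([384.4, 136.2]), [377, 129, 15, 16, 156])]
  scene [247.6 191.4] [241, 185, 14, 13, 129]
     -> [384.4 136.2] [ 0.6311 -0.1399  0.094 ] res 0.0016
  scene [334.7 277. ] [313, 253, 45, 49, 1216]
     -> [252.2 133.8] [0.6574 0.1599 0.0241] res 0.0004
yellow top [(array([203.3, 255.8]), [185, 237, 38, 38, 1137]), (array([450.1, 261.7]), [439, 251, 23, 22, 389])]
  scene [276.  114.8] [269, 110, 15, 11, 132]
     -> [450.1 261.7] [ 0.3605 -0.2782  0.0799] res 0.0001
  scene [429.8 225.3] [415, 212, 32, 28, 664]
     -> [203.3 255.8] [0.371  0.2706 0.0038] res 0.0005
blue top [(array([486.8, 177.2]), [469, 159, 37, 37, 1055]), (array([271.1, 202.7]), [261, 192, 21, 22, 360])]
  scene [130.4  26.4] [100, 14, 61, 25, 464]
  scene [205.3 151.6] [191, 141, 29, 23, 509]
     -> [486.8 177.2] [ 0.558  -0.4012  0.0028] res 0.0
  scene [357.9 207.5] [349, 199, 19, 19, 267]
     -> [271.1 202.7] [0.4873 0.1065 0.0762] res 0.0001
purple top [(array([459.1,  68.9]), [432, 43, 56, 52, 1603]), (array([230.4, 204.2]), [218, 193, 26, 24, 450]), (array([277.3, 249.8]), [266, 239, 24, 23, 426])]
  scene [375. 186.] [366, 173, 19, 31, 342]
     -> [277.3 249.8] [0.3846 0.0953 0.0509] res 0.0025
  scene [147.4 213.6] [122, 195, 51, 38, 1124]
     -> [459.1  68.9] [ 0.8177 -0.3357  0.0306] res 0.0001
  scene [388.6 230.9] [378, 217, 21, 32, 397]
     -> [230.4 204.2] [0.4859 0.2002 0.0549] res 0.0011
```

Every height agrees with the sizes given (caps about 0.076, tube cap 0.094, trays about 0.003). I'll turn the tool to yaw 90° so that tool x = world y and tool y = world x, then set off.

Emit:
carry_out(
  commands=[
    [[0,0,0,0,0,-1],[0,0,0,0,0,-1],[0,0,0,0,0,-1],[0,0,0,0,0,-1],[0,0,0,0,0,-1],[0,0,0,0,0,-1],[0,0,0,0,0,-1],[0,0,0,0,0,-1],[0,0,0,0,0,-1],[0,0,0,0,0,-1],[0,0,0,0,0,-1],[0,0,0,0,0,-0.95],[0,0,0,0,0,0],[0,0,0,0,0,0]],
  ],
  hand=-1,
  force=40,
)

```text
clock: 1.37
position: [0.1964, -0.5933, 0.2312]
ee_rot: [0.708, 0.706, 0.0, -0.0]
ft_force: [-0.9, 0.1, -0.3]
grip_width: 1.001
grasp_force: 0.0
```

Emit:
carry_out(
  commands=[
    [[0.3,0.3,0,0,0,0],[0.6,0.6,0,0,0,0],[0.6,0.6,0,0,0,0],[0.6,0.6,0,0,0,0],[0.6,0.6,0,0,0,0],[0.6,0.6,0,0,0,0],[0.6,0.6,0,0,0,0],[0.6,0.6,0,0,0,0],[0.6,0.6,0,0,0,0],[0.6,0.6,0,0,0,0],[0.6,0.6,0,0,0,0],[0.6,0.6,0,0,0,0],[0.3,0.3,0,0,0,0],[0,0,0,0,0,0]],
  ],
)

```text
clock: 2.53
position: [0.4876, -0.3006, 0.2314]
ee_rot: [0.706, 0.708, 0.001, -0.0]
ft_force: [0.8, 0.1, 0.7]
grip_width: 1.002
grasp_force: 0.0
```

Emit:
carry_out(
  commands=[
    [[0.5,0.1,0,0,0,0],[0.96,0.1,0,0,0,0],[0.96,0.1,0,0,0,0],[0.96,0.1,0,0,0,0],[0.96,0.1,0,0,0,0],[0.96,0.1,0,0,0,0],[0.96,0.1,0,0,0,0],[0.96,0.1,0,0,0,0],[0.96,0.1,0,0,0,0],[0.96,0.1,0,0,0,0],[0.96,0.1,0,0,0,0],[0.96,0.1,0,0,0,0],[0.96,0.1,0,0,0,0],[0.96,0.1,0,0,0,0],[0.96,0.1,0,0,0,0],[0.96,0.1,0,0,0,0],[0.96,0.1,0,0,0,0],[0.96,0.1,0,0,0,0],[0.5,0.06,0,0,0,0],[0,0,0,0,0,0]],
  ],
)

```text
clock: 4.2
position: [0.5566, 0.3923, 0.2301]
ee_rot: [0.706, 0.708, -0.0, -0.001]
ft_force: [-0.5, 0.2, 0.0]
grip_width: 0.996
grasp_force: 0.0
```

Emit:
carry_out(
  commands=[
    [[0,0.15,0.4,0,0,0],[0,0,0.8,0,0,0],[0,0,0.8,0,0,0],[0,0,0.7,0,0,0],[0,0,0.6,0,0,0],[0,0,0.5,0,0,0],[0,0,0.5,0,0,0],[0,0,0.4,0,0,0],[0,0,0.25,0,0,0],[0,0,0.13,0,0,0],[0,0,0,0,0,0]],
  ],
)

```text
clock: 5.12
position: [0.5645, 0.3867, 0.0271]
ee_rot: [0.707, 0.707, -0.001, 0.0]
ft_force: [0.2, 0.9, 0.3]
grip_width: 1.001
grasp_force: 0.0
```

```bash
python3 - <<'E'
from h import *
S,T=camera("scene"),camera("top")
cv2.imwrite("pics/red1.png",np.hstack([cv2.resize(S[220:380,360:560],None,fx=2,fy=2),cv2.resize(T[90:250,60:260],None,fx=2,fy=2)])[...,::-1])
E
```

```text
(no output)
```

View pics/red1.png

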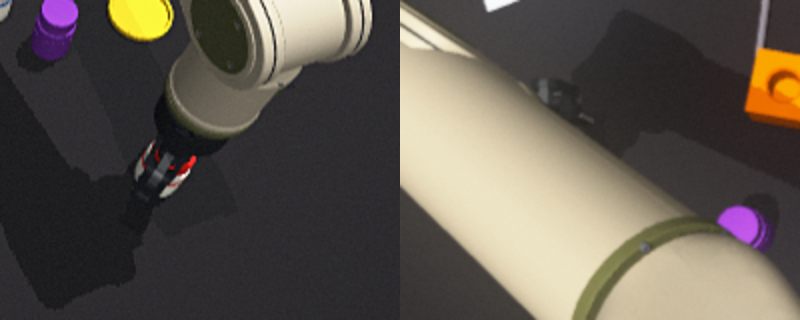

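The scene crop shows the fingers straddling the red jar at crop pixel (165,170). The arm hides it from the top camera. I'll shift y by about 6 mm and grip.

Emit:
carry_out(
  commands=[
    [[0.15,0,0,0,0,0],[0,0,0,0,0,0],[0,0,0,0,0,0]],
  ],
)

```text
clock: 5.47
position: [0.5645, 0.3946, 0.0289]
ee_rot: [0.707, 0.708, 0.001, -0.0]
ft_force: [-1.1, -0.3, -0.1]
grip_width: 1.0
grasp_force: 0.0
```

Emit:
carry_out(
  commands=[
    [[0,0,0,0,0,0],[0,0,0,0,0,0],[0,0,0,0,0,0],[0,0,0,0,0,0],[0,0,0,0,0,0],[0,0,0,0,0,0],[0,0,0,0,0,0],[0,0,0,0,0,0],[0,0,0,0,0,0],[0,0,0,0,0,0]],
  ],
  hand=1,
  force=40,
)

```text
clock: 6.3
position: [0.5645, 0.3938, 0.0284]
ee_rot: [0.707, 0.707, 0.0, 0.0]
ft_force: [-1.8, -1.1, 5.4]
grip_width: 0.575
grasp_force: 42.0
```

Emit:
carry_out(
  commands=[
    [[0,0,-0.3,0,0,0],[0,0,-0.6,0,0,0],[0,0,-0.8,0,0,0],[0,0,-0.8,0,0,0],[0,0,-0.8,0,0,0],[0,0,-0.45,0,0,0],[0,0,0,0,0,0]],
  ],
)

```text
clock: 6.88
position: [0.5658, 0.395, 0.1836]
ee_rot: [0.707, 0.707, 0.003, 0.001]
ft_force: [0.6, 0.7, -2.5]
grip_width: 0.573
grasp_force: 41.9
```

Emit:
carry_out(
  commands=[
    [[-0.3,-0.06,0,0,0,0],[-0.6,-0.12,0,0,0,0],[-0.76,-0.16,0,0,0,0],[-0.76,-0.16,0,0,0,0],[-0.76,-0.16,0,0,0,0],[-0.76,-0.16,0,0,0,0],[-0.76,-0.16,0,0,0,0],[-0.76,-0.16,0,0,0,0],[-0.76,-0.16,0,0,0,0],[-0.76,-0.16,0,0,0,0],[-0.76,-0.16,0,0,0,0],[-0.76,-0.16,0,0,0,0],[-0.76,-0.16,0,0,0,0],[-0.76,-0.16,0,0,0,0],[-0.76,-0.16,0,0,0,0],[-0.6,-0.12,0,0,0,0],[-0.41,-0.08,0,0,0,0],[0,0,0,0,0,0],[0,0,0,0,0,0]],
  ],
)

```text
clock: 8.47
position: [0.4656, -0.0789, 0.1775]
ee_rot: [0.708, 0.706, -0.0, -0.0]
ft_force: [0.3, 0.1, -2.1]
grip_width: 0.574
grasp_force: 42.0
```

Emit:
carry_out(
  commands=[
    [[0,0,0.3,0,0,0],[0,0,0.6,0,0,0],[0,0,0.7,0,0,0],[0,0,0.6,0,0,0],[0,0,0.5,0,0,0],[0,0,0.3,0,0,0],[0,0,0.2,0,0,0],[0,0,0.12,0,0,0],[0,0,0.08,0,0,0],[0,0,0.06,0,0,0],[0,0,0.05,0,0,0],[0,0,0.05,0,0,0],[0,0,0,0,0,0],[0,0,0,0,0,0]],
  ],
)

```text
clock: 9.63
position: [0.4665, -0.0781, 0.036]
ee_rot: [0.707, 0.707, 0.0, 0.0]
ft_force: [0.5, 0.7, -2.4]
grip_width: 0.574
grasp_force: 42.0
```

Emit:
carry_out(
  commands=[
    [[0,0,0.04,0,0,0],[0,0,0.04,0,0,0],[0,0,0,0,0,0],[0,0,0,0,0,0]],
  ],
)

```text
clock: 9.97
position: [0.4663, -0.078, 0.0325]
ee_rot: [0.707, 0.707, -0.0, -0.0]
ft_force: [-0.8, 0.1, -2.6]
grip_width: 0.573
grasp_force: 42.1
```

Emit:
carry_out(
  commands=[
    [[0,0,0.04,0,0,0],[0,0,0,0,0,0],[0,0,0,0,0,0]],
  ],
)

```text
clock: 10.22
position: [0.4664, -0.0781, 0.0322]
ee_rot: [0.707, 0.707, -0.0, 0.0]
ft_force: [-9.4, 1.6, 20.0]
grip_width: 0.577
grasp_force: 44.1
```

Contact (20 N). I'll ease off, open and rise.

Emit:
carry_out(
  commands=[
    [[0,0,-0.03,0,0,0],[0,0,0,0,0,0]],
  ],
)

```text
clock: 10.38
position: [0.4666, -0.0781, 0.0324]
ee_rot: [0.707, 0.707, 0.0, 0.0]
ft_force: [0.1, -0.1, -1.6]
grip_width: 0.573
grasp_force: 42.1
```

Emit:
carry_out(
  commands=[
    [[0,0,0,0,0,0],[0,0,0,0,0,0],[0,0,0,0,0,0],[0,0,0,0,0,0],[0,0,0,0,0,0],[0,0,0,0,0,0],[0,0,0,0,0,0],[0,0,0,0,0,0],[0,0,-0.3,0,0,0],[0,0,-0.6,0,0,0],[0,0,-0.8,0,0,0],[0,0,-0.8,0,0,0],[0,0,-0.8,0,0,0],[0,0,-0.5,0,0,0],[0,0,0,0,0,0]],
  ],
  hand=-1,
)

```text
clock: 11.63
position: [0.4686, -0.078, 0.1894]
ee_rot: [0.707, 0.707, 0.002, 0.003]
ft_force: [0.3, -0.2, 0.1]
grip_width: 1.0
grasp_force: 0.0
```

Emit:
carry_out(
  commands=[
    [[0.3,0.04,0,0,0,0],[0.6,0.06,0,0,0,0],[0.8,0.08,0,0,0,0],[0.8,0.08,0,0,0,0],[0.8,0.08,0,0,0,0],[0.7,0.08,0,0,0,0],[0.4,0.04,0,0,0,0],[0.21,0.03,0,0,0,0],[0,0,0,0,0,0],[0,0,0,0,0,0]],
  ],
)

```text
clock: 12.47
position: [0.4857, 0.1056, 0.184]
ee_rot: [0.707, 0.707, -0.0, -0.0]
ft_force: [-0.4, -0.5, -0.1]
grip_width: 0.998
grasp_force: 0.0
```

```bash
python3 - <<'E'
from h import *
S,T=camera("scene"),camera("top")
cv2.imwrite("pics/b1.png",np.hstack([cv2.resize(S[120:320,250:450],None,fx=2,fy=2),cv2.resize(T[110:310,180:380],None,fx=2,fy=2)])[...,::-1])
E
```

```text
(no output)
```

View pics/b1.png

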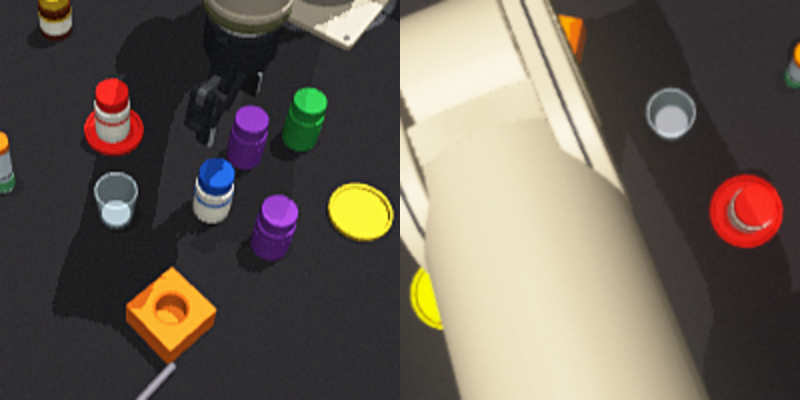

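The scene crop shows the red jar upright in the red tray at (112,115). The gripper is above the blue jar, which is at (214,190), and clear of the purple ones. I'll descend.

Emit:
carry_out(
  commands=[
    [[0,0.03,0.3,0,0,0],[0,0,0.5,0,0,0],[0,0,0.6,0,0,0],[0,0,0.6,0,0,0],[0,0,0.5,0,0,0],[0,0,0.5,0,0,0],[0,0,0.4,0,0,0],[0,0,0.3,0,0,0],[0,0,0.2,0,0,0],[0,0,0,0,0,0],[0,0,0,0,0,0]],
  ],
)

```text
clock: 13.48
position: [0.4871, 0.1063, 0.0282]
ee_rot: [0.707, 0.707, -0.0, -0.0]
ft_force: [-0.6, -0.7, 0.7]
grip_width: 1.001
grasp_force: 0.0
```

Emit:
carry_out(
  commands=[
    [[0,0,0,0,0,0],[0,0,0,0,0,0],[0,0,0,0,0,0],[0,0,0,0,0,0],[0,0,0,0,0,0],[0,0,0,0,0,0],[0,0,0,0,0,0],[0,0,0,0,0,0],[0,0,0,0,0,0],[0,0,0,0,0,0]],
  ],
  hand=1,
  force=40,
)

```text
clock: 14.32
position: [0.4875, 0.1064, 0.029]
ee_rot: [0.707, 0.707, 0.0, 0.001]
ft_force: [-1.9, -1.5, 6.8]
grip_width: 0.575
grasp_force: 40.6
```

Emit:
carry_out(
  commands=[
    [[0,0,-0.3,0,0,0],[0,0,-0.6,0,0,0],[0,0,-0.8,0,0,0],[0,0,-0.8,0,0,0],[0,0,-0.8,0,0,0],[0,0,-0.45,0,0,0],[0,0,0,0,0,0]],
  ],
)

```text
clock: 14.9
position: [0.4889, 0.1073, 0.183]
ee_rot: [0.707, 0.707, 0.002, 0.002]
ft_force: [-0.3, -0.3, -2.7]
grip_width: 0.574
grasp_force: 42.0
```

Emit:
carry_out(
  commands=[
    [[-0.3,0.1,0,0,0,0],[-0.6,0.1,0,0,0,0],[-0.78,0.1,0,0,0,0],[-0.78,0.1,0,0,0,0],[-0.78,0.1,0,0,0,0],[-0.78,0.1,0,0,0,0],[-0.78,0.1,0,0,0,0],[-0.78,0.1,0,0,0,0],[-0.78,0.1,0,0,0,0],[-0.78,0.1,0,0,0,0],[-0.78,0.1,0,0,0,0],[-0.78,0.1,0,0,0,0],[-0.78,0.1,0,0,0,0],[-0.78,0.1,0,0,0,0],[-0.78,0.1,0,0,0,0],[-0.78,0.1,0,0,0,0],[-0.5,0.1,0,0,0,0],[-0.37,0.06,0,0,0,0],[0,0,0,0,0,0],[0,0,0,0,0,0]],
  ],
)

```text
clock: 16.57
position: [0.5563, -0.4019, 0.1759]
ee_rot: [0.707, 0.707, -0.0, -0.002]
ft_force: [0.5, 0.5, -2.9]
grip_width: 0.577
grasp_force: 42.1
```

Emit:
carry_out(
  commands=[
    [[0,0.03,0.3,0,0,0],[0,0,0.6,0,0,0],[0,0,0.7,0,0,0],[0,0,0.6,0,0,0],[0,0,0.5,0,0,0],[0,0,0.3,0,0,0],[0,0,0.2,0,0,0],[0,0,0.12,0,0,0],[0,0,0.08,0,0,0],[0,0,0.06,0,0,0],[0,0,0.04,0,0,0],[0,0,0.04,0,0,0],[0,0,0,0,0,0],[0,0,0,0,0,0]],
  ],
)

```text
clock: 17.73
position: [0.559, -0.4013, 0.0369]
ee_rot: [0.707, 0.707, 0.0, 0.0]
ft_force: [-0.4, -0.3, -2.6]
grip_width: 0.572
grasp_force: 42.1
```

Emit:
carry_out(
  commands=[
    [[0,0,0.03,0,0,0],[0,0,0.02,0,0,0],[0,0,0,0,0,0],[0,0,0,0,0,0]],
  ],
)

```text
clock: 18.07
position: [0.5588, -0.4012, 0.0345]
ee_rot: [0.707, 0.707, -0.0, -0.0]
ft_force: [0.2, -0.7, -1.6]
grip_width: 0.57
grasp_force: 42.1
```

Emit:
carry_out(
  commands=[
    [[0,0,0.02,0,0,0],[0,0,0.02,0,0,0],[0,0,0,0,0,0],[0,0,0,0,0,0]],
  ],
)

```text
clock: 18.4
position: [0.5589, -0.4013, 0.0332]
ee_rot: [0.707, 0.707, 0.0, 0.0]
ft_force: [-0.7, 1.0, 1.3]
grip_width: 0.578
grasp_force: 42.3
```

Emit:
carry_out(
  commands=[
    [[0,0,0,0,0,0],[0,0,0,0,0,0],[0,0,0,0,0,0],[0,0,0,0,0,0],[0,0,0,0,0,0],[0,0,0,0,0,0],[0,0,0,0,0,0],[0,0,0,0,0,0],[0,0,-0.3,0,0,0],[0,0,-0.6,0,0,0],[0,0,-0.8,0,0,0],[0,0,-0.8,0,0,0],[0,0,-0.8,0,0,0],[0,0,-0.4,0,0,0],[0,0,0,0,0,0],[0,0,0,0,0,0]],
  ],
  hand=-1,
)

```text
clock: 19.73
position: [0.5593, -0.4014, 0.1828]
ee_rot: [0.707, 0.707, 0.0, 0.001]
ft_force: [0.7, -0.9, -0.7]
grip_width: 1.002
grasp_force: 0.0
```

Emit:
carry_out(
  commands=[
    [[0.15,-0.25,0,0,0,0],[0.31,-0.5,0,0,0,0],[0.37,-0.6,0,0,0,0],[0.37,-0.6,0,0,0,0],[0.37,-0.6,0,0,0,0],[0.37,-0.6,0,0,0,0],[0.37,-0.6,0,0,0,0],[0.37,-0.6,0,0,0,0],[0.25,-0.4,0,0,0,0],[0.15,-0.22,0,0,0,0],[0,0,0,0,0,0],[0,0,0,0,0,0]],
  ],
)

```text
clock: 20.73
position: [0.3595, -0.2781, 0.1806]
ee_rot: [0.707, 0.707, -0.0, -0.0]
ft_force: [0.4, -0.1, 0.2]
grip_width: 0.999
grasp_force: 0.0
```

```bash
python3 - <<'E'
from h import *
S,T=camera("scene"),camera("top")
cv2.imwrite("pics/y1.png",np.hstack([cv2.resize(S[70:230,170:370],None,fx=2,fy=2),cv2.resize(T[140:300,380:580],None,fx=2,fy=2)])[...,::-1])
E
```

```text
(no output)
```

View pics/y1.png

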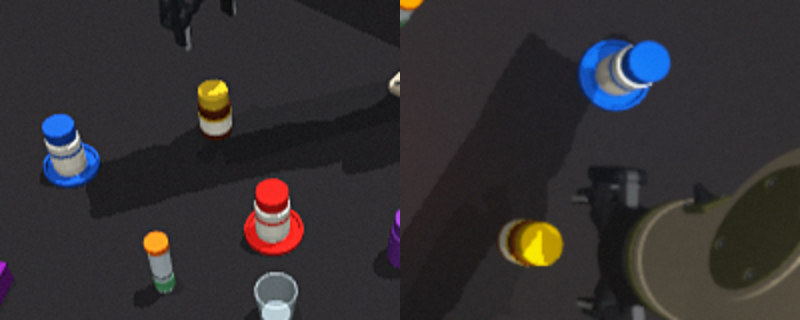

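The blue jar stands in the blue tray at scene crop (65,150) and the red one stays in its tray. The gripper is over the yellow jar. I'll descend and grip.

Emit:
carry_out(
  commands=[
    [[0,0.04,0.3,0,0,0],[0,0,0.5,0,0,0],[0,0,0.6,0,0,0],[0,0,0.6,0,0,0],[0,0,0.5,0,0,0],[0,0,0.5,0,0,0],[0,0,0.4,0,0,0],[0,0,0.25,0,0,0],[0,0,0.15,0,0,0],[0,0,0,0,0,0],[0,0,0,0,0,0]],
  ],
)

```text
clock: 21.75
position: [0.3621, -0.2782, 0.0292]
ee_rot: [0.707, 0.707, 0.0, 0.0]
ft_force: [0.5, 0.3, 0.3]
grip_width: 0.999
grasp_force: 0.0
```

Emit:
carry_out(
  commands=[
    [[0,0,0,0,0,0],[0,0,0,0,0,0],[0,0,0,0,0,0],[0,0,0,0,0,0],[0,0,0,0,0,0],[0,0,0,0,0,0],[0,0,0,0,0,0],[0,0,0,0,0,0],[0,0,0,0,0,0],[0,0,0,0,0,0]],
  ],
  hand=1,
  force=40,
)

```text
clock: 22.58
position: [0.3619, -0.2785, 0.0298]
ee_rot: [0.707, 0.707, -0.0, 0.001]
ft_force: [-2.3, 1.3, 7.2]
grip_width: 0.571
grasp_force: 40.5
```

Emit:
carry_out(
  commands=[
    [[0,0,-0.3,0,0,0],[0,0,-0.6,0,0,0],[0,0,-0.8,0,0,0],[0,0,-0.8,0,0,0],[0,0,-0.8,0,0,0],[0,0,-0.45,0,0,0],[0,0,0,0,0,0]],
  ],
)

```text
clock: 23.17
position: [0.3633, -0.2793, 0.1833]
ee_rot: [0.707, 0.707, -0.0, 0.004]
ft_force: [0.6, -0.8, -1.0]
grip_width: 0.574
grasp_force: 41.7
```

Emit:
carry_out(
  commands=[
    [[0.3,0.2,0,0,0,0],[0.6,0.2,0,0,0,0],[0.8,0.2,0,0,0,0],[0.8,0.2,0,0,0,0],[0.8,0.2,0,0,0,0],[0.8,0.2,0,0,0,0],[0.8,0.2,0,0,0,0],[0.8,0.2,0,0,0,0],[0.8,0.2,0,0,0,0],[0.8,0.2,0,0,0,0],[0.8,-0.2,0,0,0,0],[0.8,-0.2,0,0,0,0],[0.8,-0.2,0,0,0,0],[0.8,-0.2,0,0,0,0],[0.8,-0.2,0,0,0,0],[0.8,-0.2,0,0,0,0],[0.8,-0.2,0,0,0,0],[0.5,-0.2,0,0,0,0],[0.34,-0.2,0,0,0,0],[0,0,0,0,0,0]],
  ],
)

```text
clock: 24.83
position: [0.3669, 0.2746, 0.1784]
ee_rot: [0.705, 0.709, 0.0, -0.001]
ft_force: [0.0, -0.7, -1.4]
grip_width: 0.573
grasp_force: 41.8
```

Emit:
carry_out(
  commands=[
    [[0,0,0,0,0,0],[0,0,0,0,0,0]],
  ],
)

```text
clock: 25.0
position: [0.3696, 0.2706, 0.1784]
ee_rot: [0.707, 0.707, -0.0, 0.0]
ft_force: [0.7, 0.3, -1.7]
grip_width: 0.571
grasp_force: 41.8
```

Emit:
carry_out(
  commands=[
    [[0,0.03,0.3,0,0,0],[0,0,0.6,0,0,0],[0,0,0.7,0,0,0],[0,0,0.6,0,0,0],[0,0,0.5,0,0,0],[0,0,0.3,0,0,0],[0,0,0.2,0,0,0],[0,0,0.12,0,0,0],[0,0,0.08,0,0,0],[0,0,0.06,0,0,0],[0,0,0.04,0,0,0],[0,0,0.04,0,0,0],[0,0,0,0,0,0],[0,0,0,0,0,0]],
  ],
)

```text
clock: 26.17
position: [0.3707, 0.2716, 0.0375]
ee_rot: [0.707, 0.707, 0.0, 0.0]
ft_force: [-0.4, 0.6, -1.1]
grip_width: 0.575
grasp_force: 41.8
```

Emit:
carry_out(
  commands=[
    [[0,0,0.03,0,0,0],[0,0,0.02,0,0,0],[0,0,0.02,0,0,0],[0,0,0,0,0,0],[0,0,0,0,0,0]],
  ],
)

```text
clock: 26.58
position: [0.3705, 0.2716, 0.0344]
ee_rot: [0.707, 0.707, -0.0, 0.0]
ft_force: [0.5, -0.4, -0.4]
grip_width: 0.569
grasp_force: 41.8
```

Emit:
carry_out(
  commands=[
    [[0,0,0.02,0,0,0],[0,0,0,0,0,0],[0,0,0,0,0,0]],
  ],
)

```text
clock: 26.83
position: [0.3706, 0.2716, 0.0339]
ee_rot: [0.707, 0.707, 0.0, 0.0]
ft_force: [-2.1, 0.0, 3.9]
grip_width: 0.573
grasp_force: 42.3
```

Contact. I'll open and rise, then move back toward the tube. I'll look for the bore once the arm is clear.

Emit:
carry_out(
  commands=[
    [[0,0,0,0,0,0],[0,0,0,0,0,0],[0,0,0,0,0,0],[0,0,0,0,0,0],[0,0,0,0,0,0],[0,0,0,0,0,0],[0,0,0,0,0,0],[0,0,0,0,0,0],[0,0,-0.3,0,0,0],[0,0,-0.6,0,0,0],[0,0,-0.8,0,0,0],[0,0,-0.8,0,0,0],[0,0,-0.8,0,0,0],[0,0,-0.8,0,0,0],[0,0,-0.5,0,0,0],[0,0,0,0,0,0],[0,0,0,0,0,0]],
  ],
  hand=-1,
)

```text
clock: 28.25
position: [0.3712, 0.2715, 0.2183]
ee_rot: [0.707, 0.707, 0.001, 0.001]
ft_force: [0.8, -0.3, -1.1]
grip_width: 1.004
grasp_force: 0.0
```

```bash
python3 - <<'E'
from h import *
S,T=camera("scene"),camera("top")
cv2.imwrite("pics/st.png",np.hstack([cv2.resize(S[245:310,300:370],None,fx=5.7,fy=5.7,interpolation=cv2.INTER_NEAREST)[:370],cv2.resize(T[105:170,220:290],None,fx=5.7,fy=5.7,interpolation=cv2.INTER_NEAREST)[:370]])[...,::-1])
o=blobs(T,"orange");s=blobs(S,"orange")
print([(b[0],b[1]) for b in o],[(b[0],b[1]) for b in s])
for us in [b for b in s if b[1][4]<300]:
  for ut in [b for b in o if b[1][4]<300]:
    print(tri(us[0],ut[0]),plane("top",ut[0],.097),plane("scene",us[0],.094))
E
```

```text
[(array([252.0291, 133.5109]), array([ 232,  114,   41,   42, 1239], dtype=int32)), (array([384.3237, 136.0647]), array([377, 129,  15,  16, 139], dtype=int32))] [(array([247.5581, 191.3566]), array([241, 185,  14,  13, 129], dtype=int32)), (array([334.6461, 277.0651]), array([ 313,  253,   45,   49, 1198], dtype=int32))]
(array([ 0.6314, -0.1395,  0.0945]), np.float64(0.0016527220909979697)) [ 0.6311 -0.1398  0.097 ] [ 0.6308 -0.139   0.094 ]
```

View pics/st.png

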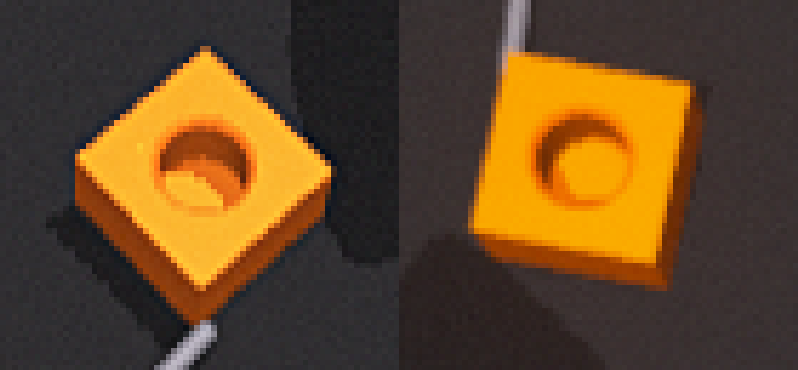

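The crops show the orange top face with its bore: bore at (205,167) in the scene crop and (582,160) in the top crop. I'll take the centre of the top face from its four corners in both views.

```bash
python3 - <<'E'
from h import *
S,T=camera("scene"),camera("top");C={}
for n,im,r in(("scene",S,(300,245)),("top",T,(220,105))):
    sub=im[r[1]:r[1]+65,r[0]:r[0]+70]; v=sub[...,0].astype(int)
    m=((v>195)&(sub[...,2]<120)).astype(np.uint8)
    c=max(cv2.findContours(m,0,1)[0],key=cv2.contourArea)
    q=cv2.approxPolyN(c,4).reshape(4,2).astype(float)+r
    A,B,Cc,D=q; k=np.linalg.solve(np.c_[Cc-A,-(D-B)],B-A)[0]; C[n]=A+k*(Cc-A)
    print(n,q.tolist(),C[n],plane(n,C[n],.045),[round(np.linalg.norm(plane(n,q[i],.045)-plane(n,q[i-1],.045)),4) for i in range(4)])
print(tri(C["scene"],C["top"]))
E
```

```text
scene [[358.0, 275.0], [335.0, 295.0], [312.0, 272.0], [336.0, 253.0]] [335.5111 273.5333] [0.6572 0.1607 0.045 ] [np.float64(0.0764), np.float64(0.0745), np.float64(0.0774), np.float64(0.0772)]
top [[271.0, 119.0], [264.0, 151.0], [232.0, 145.0], [239.0, 114.0]] [251.2671 132.1553] [0.6549 0.1587 0.045 ] [np.float64(0.0755), np.float64(0.0776), np.float64(0.0752), np.float64(0.0753)]
(array([0.6559, 0.1596, 0.0413]), np.float64(0.0006043377853955515))
```

Emit:
carry_out(
  commands=[
    [[-0.3,0.2,0,0,0,0],[-0.5,0.4,0,0,0,0],[-0.65,0.45,0,0,0,0],[-0.65,0.45,0,0,0,0],[-0.65,0.45,0,0,0,0],[-0.65,0.45,0,0,0,0],[-0.65,0.45,0,0,0,0],[-0.65,0.45,0,0,0,0],[-0.65,0.45,0,0,0,0],[-0.65,0.45,0,0,0,0],[-0.65,0.45,0,0,0,0],[-0.65,0.45,0,0,0,0],[-0.65,0.45,0,0,0,0],[-0.65,0.45,0,0,0,0],[-0.65,0.45,0,0,0,0],[-0.65,0.3,0,0,0,0],[-0.38,0,0,0,0,0],[0,0,0,0,0,0],[0,0,0,0,0,0]],
  ],
)

```text
clock: 30.03
position: [0.6402, -0.1395, 0.2164]
ee_rot: [0.707, 0.707, -0.0, -0.001]
ft_force: [0.1, 0.9, -0.1]
grip_width: 1.001
grasp_force: 0.0
```

Emit:
carry_out(
  commands=[
    [[0,-0.23,0.3,0,0,0],[0,0,0.6,0,0,0],[0,0,0.7,0,0,0],[0,0,0.7,0,0,0],[0,0,0.6,0,0,0],[0,0,0.5,0,0,0],[0,0,0.4,0,0,0],[0,0,0.25,0,0,0],[0,0,0.13,0,0,0],[0,0,0,0,0,0],[0,0,0,0,0,0]],
  ],
)

```text
clock: 30.95
position: [0.632, -0.1392, 0.0514]
ee_rot: [0.707, 0.707, 0.0, 0.0]
ft_force: [0.9, 0.1, 0.1]
grip_width: 1.005
grasp_force: 0.0
```

Emit:
carry_out(
  commands=[
    [[0,0,0,0,0,0],[0,0,0,0,0,0],[0,0,0,0,0,0],[0,0,0,0,0,0],[0,0,0,0,0,0],[0,0,0,0,0,0],[0,0,0,0,0,0],[0,0,0,0,0,0],[0,0,0,0,0,0],[0,0,0,0,0,0],[0,0,0,0,0,0],[0,0,0,0,0,0]],
  ],
  hand=1,
  force=30,
)

```text
clock: 31.95
position: [0.6316, -0.1396, 0.0507]
ee_rot: [0.707, 0.707, 0.0, 0.0]
ft_force: [-1.8, -0.0, 5.0]
grip_width: 0.328
grasp_force: 39.3
```

Emit:
carry_out(
  commands=[
    [[0,0,-0.3,0,0,0],[0,0,-0.6,0,0,0],[0,0,-0.8,0,0,0],[0,0,-0.8,0,0,0],[0,0,-0.8,0,0,0],[0,0,-0.45,0,0,0],[0,0,0,0,0,0]],
  ],
)

```text
clock: 32.53
position: [0.6334, -0.1391, 0.2059]
ee_rot: [0.707, 0.707, 0.002, 0.003]
ft_force: [-0.2, -0.5, -1.0]
grip_width: 0.324
grasp_force: 39.6
```

```bash
python3 - <<'E'
from h import *
S,T=camera("scene"),camera("top")
cv2.imwrite("pics/tb.png",np.hstack([cv2.resize(S[100:250,170:320],None,fx=2.6,fy=2.6),cv2.resize(T[60:210,330:480],None,fx=2.6,fy=2.6)])[...,::-1])
E
```

```text
(no output)
```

View pics/tb.png

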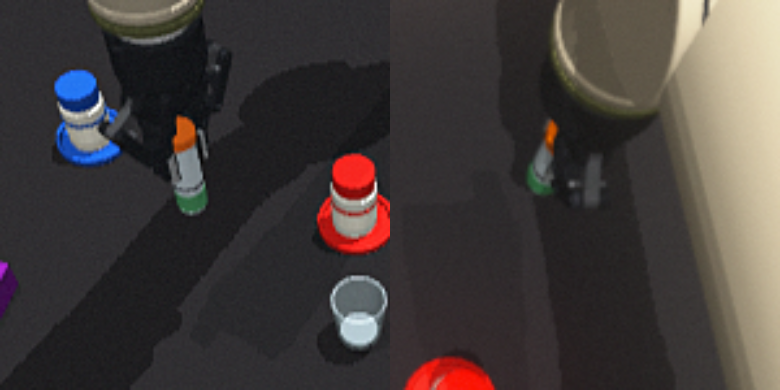

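The tube is held upright: the scene crop shows it at (188,165), green foot down, hanging free between the pads (28 mm opening). I'll move over the bore.

Emit:
carry_out(
  commands=[
    [[0.3,0,0,0,0,0],[0.5,0.05,0,0,0,0],[0.65,0.06,0,0,0,0],[0.65,0.06,0,0,0,0],[0.65,0.06,0,0,0,0],[0.65,0.06,0,0,0,0],[0.65,0.06,0,0,0,0],[0.65,0.06,0,0,0,0],[0.65,0.06,0,0,0,0],[0.65,0.06,0,0,0,0],[0.65,0.06,0,0,0,0],[0.5,0,0,0,0,0],[0.32,0,0,0,0,0],[0,0,0,0,0,0],[0,0,0,0,0,0],[0,0,0,0,0,0]],
  ],
)

```text
clock: 33.97
position: [0.6551, 0.1577, 0.1999]
ee_rot: [0.707, 0.707, -0.001, 0.0]
ft_force: [0.2, -0.1, -0.2]
grip_width: 0.326
grasp_force: 39.6
```

Emit:
carry_out(
  commands=[
    [[0,0,0.4,0,0,0],[0,0,0.6,0,0,0],[0,0,0.6,0,0,0],[0,0,0.4,0,0,0],[0,0,0.15,0,0,0],[0,0,0,0,0,0],[0,0,0,0,0,0],[0,0,0,0,0,0]],
  ],
)

```text
clock: 34.63
position: [0.6558, 0.1591, 0.116]
ee_rot: [0.707, 0.707, 0.001, 0.001]
ft_force: [-0.2, 1.2, -0.8]
grip_width: 0.325
grasp_force: 39.6
```

```bash
python3 - <<'E'
from h import *
print(get_obs()["position"])
S,T=camera("scene"),camera("top");C={}
for n,im,(x,y) in(("scene",S,(270,210)),("top",T,(190,80))):
    sub=im[y:y+110,x:x+130];h=cv2.cvtColor(sub,cv2.COLOR_RGB2HSV)
    m=cv2.inRange(h,(45,80,30),(95,255,255))
    k,_,st,ce=cv2.connectedComponentsWithStats(m)
    for i in range(1,k):
        if st[i][4]>15: print(n,ce[i]+(x,y),st[i]+[x,y,0,0,0]); C[n]=ce[i]+(x,y)
if len(C)==2: print(tri(C["scene"],C["top"]))
cv2.imwrite("pics/in.png",np.hstack([cv2.resize(a,None,fx=3,fy=3) for a in(S[210:320,270:400],T[80:190,190:320])])[...,::-1])
E
```

```text
[0.6558 0.1591 0.116 ]
scene [335.9773 271.0455] [331 267  12   8  44]
```

View pics/in.png

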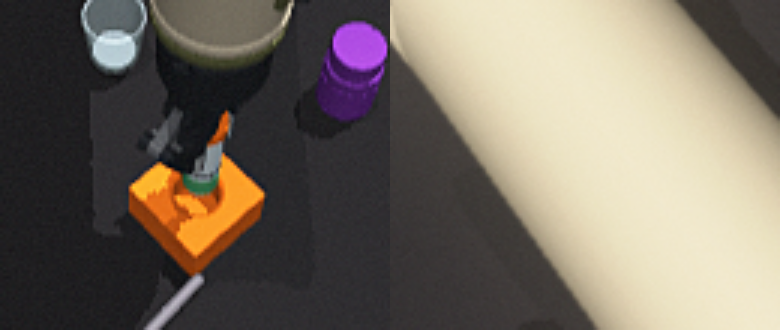

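The scene crop shows the foot just above the bore at (200,185). The upper tube is half hidden by a finger, so I'll check its lean against the projection of a vertical axis.

```bash
python3 - <<'E'
from h import *
p=P["scene"];R=np.array(p["R"])
def pr(X):
    c=R@X+p["t"];u=p["mtx"]@c/c[2];return u[:2]
b=np.array([.6558,.1591,0]);right=R[0]*[1,1,0];right/=np.linalg.norm(right)
for z,r in((.0655,.014),(.095,.014),(.15,.014),(.154,.016),(.165,.016)):
    X=b+[0,0,z];print(z,(pr(X)-(270,210))*3,"edges",(pr(X-r*right)-(270,210))*3,(pr(X+r*right)-(270,210))*3)
# bore axis in crop
print((pr(np.array([.656,.1597,.045]))-(270,210))*3)
S=camera("scene")
for row in range(246,275,2):
    print(row,"".join("#" if (a.max()>90 and a[0]>a[2]+60) else "g" if a[1]>a[0]+25 else "w" if a.min()>70 else "." for a in S[row,320:360].astype(int)))
E
```

```text
0.0655 [197.339  177.0319] edges [179.2703 176.9483] [215.4028 177.1156]
0.095 [199.4273 160.2026] edges [180.8641 160.1143] [217.9853 160.2908]
0.15 [203.6426 126.2325] edges [184.0813 126.1345] [223.1981 126.3305]
0.154 [203.9669 123.6189] edges [181.5229 123.5059] [226.4034 123.7317]
0.165 [204.8721 116.3242] edges [182.1831 116.2089] [227.5533 116.4396]
[196.4207 188.8261]
246 ........................................
248 .......w................##w.............
250 .....w..ww.............####w............
252 ....ww.................###w.............
254 .wwwww................####w.............
256 .wwwww...............####...............
258 wwwww..............##wwww...............
260 wwww...............wwwww................
262 .................wwwwwww##..............
264 ..##...........wwwwwwwww####............
266 ########.......wwwwwwww#######..........
268 ###########gg.wwwwwwwwg#########........
270 ###########gggggwgwgggg############.....
272 ############gggggggggg###############...
274 ###############wgg.w##################..
```

The foot sits about 2–3 mm to the +y side of the bore axis. I'll correct that and go in slowly.

Emit:
carry_out(
  commands=[
    [[-0.05,0.02,0.1,0,0,0],[0,0,0.12,0,0,0],[0,0,0.12,0,0,0],[0,0,0.1,0,0,0],[0,0,0.1,0,0,0],[0,0,0.1,0,0,0],[0,0,0.1,0,0,0],[0,0,0,0,0,0],[0,0,0,0,0,0]],
  ],
)

```text
clock: 35.53
position: [0.6557, 0.1572, 0.0846]
ee_rot: [0.707, 0.707, -0.0, -0.0]
ft_force: [-0.4, 0.7, -0.4]
grip_width: 0.326
grasp_force: 39.6
```

Emit:
carry_out(
  commands=[
    [[0,0,0.1,0,0,0],[0,0,0.1,0,0,0],[0,0,0.1,0,0,0],[0,0,0.1,0,0,0],[0,0,0.07,0,0,0],[0,0,0.05,0,0,0],[0,0,0.03,0,0,0],[0,0,0,0,0,0],[0,0,0,0,0,0]],
  ],
)

```text
clock: 36.28
position: [0.6558, 0.1573, 0.063]
ee_rot: [0.707, 0.707, 0.0, 0.0]
ft_force: [0.0, 1.2, -0.1]
grip_width: 0.325
grasp_force: 39.6
```

Emit:
carry_out(
  commands=[
    [[0,0,0.02,0,0,0],[0,0,0.02,0,0,0],[0,0,0,0,0,0],[0,0,0,0,0,0]],
  ],
)

```text
clock: 36.62
position: [0.6558, 0.1572, 0.0613]
ee_rot: [0.707, 0.707, -0.0, 0.0]
ft_force: [-0.7, -0.3, -0.4]
grip_width: 0.326
grasp_force: 39.6
```

Emit:
carry_out(
  commands=[
    [[0,0,0.02,0,0,0],[0,0,0.01,0,0,0],[0,0,0,0,0,0],[0,0,0,0,0,0]],
  ],
)

```text
clock: 36.95
position: [0.656, 0.1574, 0.0608]
ee_rot: [0.707, 0.707, 0.0, 0.0]
ft_force: [-0.5, -1.1, 5.9]
grip_width: 0.323
grasp_force: 39.2
```

Home at z = 0.0608, against an expected 0.0607. I'll release, rise straight up and move aside for a final look.

Emit:
carry_out(
  commands=[
    [[0,0,0,0,0,0],[0,0,0,0,0,0],[0,0,0,0,0,0],[0,0,0,0,0,0],[0,0,0,0,0,0],[0,0,0,0,0,0],[0,0,0,0,0,0],[0,0,0,0,0,0],[0,0,0,0,0,0],[0,0,-0.3,0,0,0],[0,0,-0.6,0,0,0],[0,0,-0.8,0,0,0],[0,0,-0.8,0,0,0],[0,0,-0.8,0,0,0],[0,0,-0.5,0,0,0],[0,0,0,0,0,0]],
  ],
  hand=-1,
)

```text
clock: 38.28
position: [0.6573, 0.1586, 0.2186]
ee_rot: [0.707, 0.707, 0.003, 0.002]
ft_force: [0.6, 0.7, 1.8]
grip_width: 0.999
grasp_force: 0.0
```

Emit:
carry_out(
  commands=[
    [[-0.4,-0.2,0,0,0,0],[-0.7,-0.3,0,0,0,0],[-0.7,-0.3,0,0,0,0],[-0.7,-0.3,0,0,0,0],[-0.7,-0.3,0,0,0,0],[-0.7,-0.3,0,0,0,0],[-0.7,-0.3,0,0,0,0],[-0.7,-0.3,0,0,0,0],[-0.7,-0.3,0,0,0,0],[-0.7,-0.3,0,0,0,0],[-0.7,-0.3,0,0,0,0],[-0.4,-0.2,0,0,0,0],[0,0,0,0,0,0],[0,0,0,0,0,0]],
  ],
)

```text
clock: 39.45
position: [0.5195, -0.1557, 0.2123]
ee_rot: [0.708, 0.706, -0.0, 0.0]
ft_force: [0.4, 0.8, -0.1]
grip_width: 1.002
grasp_force: 0.0
```

```bash
python3 - <<'E'
from h import *
S,T=camera("scene"),camera("top")
cv2.imwrite("pics/f.png",np.hstack([cv2.resize(S[100:340,180:480],None,fx=1.3,fy=1.3),cv2.resize(S[225:315,290:380],(312,312))])[...,::-1])
for c,amin in(("red",60),("blue",60),("yellow",60)):
    print(c,[b[0].round(1) for b in blobs(S,c)],[b[0].round(1) for b in blobs(T,c)])
E
```

```text
red [array([553.9,  36.8]), array([305.6, 167.4]), array([307.1, 187.6])] [array([352.7, 214.8])]
blue [array([130.3,  26.4]), array([199.1, 134.3]), array([207. , 153.9])] []
yellow [array([439.4, 208.7]), array([419.5, 218.8]), array([439.4, 232.7])] [array([201. , 256.7])]
```

View pics/f.png

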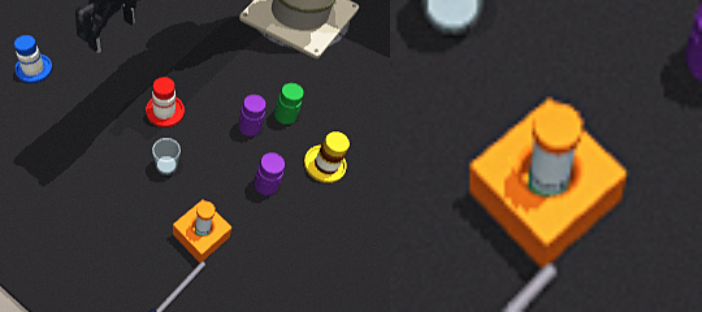

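The final picture shows all three jars upright in their own trays. The tube stands in the bore with its mark at the rim (crop 548,180), and the beaker is at its original place (165,157).

```bash
python3 -c "
from workcell import *
print(hand_in())"
```

```text
the job is handed in; nothing more can be done
None
```

I stood the three jars in their matching trays, then slid the tube fully home in the orange stand; the beaker was not touched, and I handed the job in at about 40 s of the 134 s allowed.

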